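Seat the tray on the shaker's pegs

ROBOT

A 6-joint arm with a two-finger parallel gripper is mounted at the origin on a cart in front of the work surface, level with it; the furniture and walls round the work are solid. World frame = base frame: x ahead of the robot, y to its left, z up, the work surface at z = 0. Lengths are in mm, angles in rad, forces in N, time in s.
With the tool pointing down it reaches from about 275 to 975 mm from the base axis. Payload 8.4 kg.
Tool frame: the origin (TCP) lies between the finger pads; the fingertips stand tip_extent ahead of it and the grasp point (between the pads) lies 5 mm behind it (tip_extent is the distance from the TCP to the fingertips, in mm); z points along the fingers, y is the line along which they close (so a half turn about z gives the same grasp; the last joint's range is limited). The gripper opens to 92 mm and grips with 3 to 60 N. Pads are 20 mm wide; open, the fingers measure 128 mm over their backs; the gripper's body (75 mm by 189 mm) begins 69 mm behind the grasp point.
Start: joints at [1.209, 0.353, 1.633, -0, 1.155, -0.002], TCP at [220.053, 584.982, 228.583] pointing down, gripper open.
Joint ranges: [-2.63, 2.63], [-0.92, 2.1], [0.06, 2.66], [-1.3, 4.44], [0, 2.69], [-3.02, 3.02]. Speed limits (rad/s): [2.22, 2.22, 2.79, 3.14, 3.14, 3.14].

INTERFACE

Orientations are given as [roll, pitch, yaw] about the fixed x, y, z axes, in that order (R = Rz(yaw) Ry(pitch) Rx(roll)).
In Python, from rig import state, read_camera, camera_info, close_job, find_in, spot_point, tip_extent gives the robot as it stands.
- The arm moves only by the tool jog_arm, never from a script. Its argument "deltas" is a list of rows, each a list of 3 entries, a list of its own where there are three numbers: the gripper's target within -1 to 1 (shut at 1, half-way at 0, fully open at -1), then the shift along the world's x, y, z in m, then the turn about the world's z in rad. In form: [[grip, [tx, ty, tz], roll], ...]. A call has 1 to 5 rows; each row is the pose to reach, as a shift and turn from the pose commanded when the call began; what a row does not reach only later rows make up. A row lasts 1/10 s, in which the tool goes at most 50 mm and 8.59 degrees, less where a joint would pass 70% of its speed; a pose out of reach is approached as far as the arm can. A call with a gripper value outside its range is refused whole. The fingers move at their own pace and stop on an object; "grip_force" is the grip in N (left out, the last holds). Time passes only in rows, so rows that repeat a pose let the fingers close. It gives the time, the measured TCP pose, the force, the opening and the grip force at its end, in the units of the state.
- state(): the state, without advancing time (a new reading comes with each control period).
- read_camera(name): name is "scene" or "top"; returns the picture (480x640x3 uint8, blue, green, red); there is no depth.
- camera_info(name): a dict with "fovy" (degrees; the focal length in pixels is half the picture's height over the tangent of half this angle, whatever the lens; pixels are square), "cx", "cy" (the principal point, pixels), "camera_from_world" (4x4, takes a point from world to camera coordinates). Camera axes: x right, y up, looking along -z (the intrinsics and any distortion apply to the point x, -y, -z); pixel columns grow to the right and rows downward; lengths in mm; the calibration is good to about 2 mm. A picture is of the moment at which its call begins. camera_info takes no time and is no camera call.
- close_job(): hands the job in; it is judged then, once.
Trained networks look in the newest picture that a camera, given by its name, has taken for a name from the list of things; names that differ only in an ending like _2 or _b are one class to them, and where a whole thing is asked for, a point or a joint stands for the part that bears it (a point fixed in the world has none). Each returns a list of dicts, best first, with "confidence" (0 to 1); they miss things now and then, are a little off and sometimes report something else, mostly with a low value. They report only what shows in the picture. A call takes as long as a camera call.
- find_in(query, camera): "xy" ([column, row] in pixels, amid what is visible of it).
- spot_point(query, camera): "xy" ([column, row] in pixels: a listed point, or the origin of a listed thing).
The state is a dict: "time": time; "joint_positions": joint angles; "joint_vel": joint speeds; "joint_torque": joint torques, N m; "ee_pos": TCP position; "ee_rot": TCP orientation; "contact_force": force on the tool from outside, world axes, zero at the start; "wrist_torque": the same for the moment, N m; "width": finger opening in mm; "grip_force": force on a finger pad.
Only numpy, scipy, OpenCV 4.12 (cv2) and the standard library are available. Lean on these libraries where they do the work, as an engineer would, in place of code of your own. Each camera call takes 0.05 s, during which the arm holds its last target. There are 200 camera calls.

TASK

Seat the blue tray on the shaker: pick it up by its black bar handle, turn it so that its two round holes come over the two orange pegs of the shaker's deck (either way round will do), and lower it until it lies flat on the deck; let go only once it is down. Leave the yellow tray, which has no holes, where it stands.

Things in the scene. Friction and masses are not known exactly. Their poses are not given: they have to be found in the camera images.
- blue_tray: loose blue tray 140 (x) x 90 (y) mm, 0.15-0.29 kg; origin: centre of underside, z up. Floor 6 thick, rim 14 high. Two 28 mm through holes at x=+-48, y=0. Bail handle over the middle: black bar along x, 64 long, 14 wide (y), 16 high, its centre 66 above the underside, on uprights at x=+-28; pinch it mid-length across y from above. Same after a half turn. Starts flat on the worktop.
- shaker: white bench shaker, fixed; origin on the worktop under the deck's centre, z up. Aluminium deck 160 (x) x 106 (y) mm, top at z=54. Two orange pegs on it at x=+-48, y=0: 24 high, 16 mm thick at the foot, tapering to 6. Seated tray: underside on the deck (tray origin at z=54 here), x axes parallel, about 6 mm play. Control panel with knob, up to 39 high, juts out at -x to 113 from the origin.
- yellow_tray: loose yellow tray of the same size, shape and handle as the blue one (origin and axes alike) but without holes: to be left alone.

How it is judged (in metres and radians):
On the way:
1. the blue tray, still in the gripper, is lowered over the pegs to within 12 mm of the deck (z of blue_tray in the frame of shaker between 0.045 and 0.066 m and horizontal distance between blue_tray and shaker below 0.018 m and contact force between the fingers and blue_tray above 0.3 N), for 0.1 s.
At the end, for the whole second after the job is handed in: The blue tray rests, let go, flat on the deck, pegs in its holes: underside within 5 mm of the deck, centre within 15 mm of the deck's, level within 4 degrees, length within 14 degrees of the line of pegs (either way round); the yellow tray is within 30 mm of where it stood (z of blue_tray in the frame of shaker between 0.049 and 0.059 m and horizontal distance between blue_tray and shaker below 0.015 m and angle between the x axis of blue_tray and the x axis of shaker, either way round below 0.25 rad and angle between blue_tray's own z axis and vertical below 0.07 rad and linear speed of blue_tray below 0.02 m/s and angular speed of blue_tray below 0.2 rad/s and distance of yellow_tray from where it was at the start of the episode below 0.03 m); the robot touches nothing.
It fails at once if the yellow tray is moved by more than 30 mm (distance of yellow_tray from where it was at the start of the episode above 0.03 m).
It also fails if it takes over 37 s, if anything falls off the work surface, if the arm or the gripper's body presses on something with over 40 N, if the wrist force passes 120 N, or if a joint passes its speed limit or range.

## Working session

There is one attempt and no reset: what is moved stays moved. The work goes in short steps, Python scripts to look and compute and a tool call to move; the robot and the scene stay as the last step left them, time stands still between calls to the robot, and variables do not carry over. Pictures are saved under pics/ and viewed, at most 10 in all, crops included, and the job is handed in when it is done.

Besides the shell and the picture viewer there is one more tool, called after "Request:" by a JSON object that holds its "name" and its "arguments", one argument or row to a line. jog_arm: Moves the arm, as the interface text tells. Its arguments: {"type":"object","properties":{"deltas":{"type":"array"},"grip_force":{"type":"number"}},"required":["deltas"]}

```bash
mkdir -p pics; cat > h.py <<'E'
import numpy as np, cv2
from rig import *
def ray(cam,uv):
    i=camera_info(cam); f=240/np.tan(np.radians(i["fovy"])/2); M=np.array(i["camera_from_world"])
    d=np.array([(uv[0]-i["cx"])/f,-(uv[1]-i["cy"])/f,-1.]); R=M[:3,:3]; return -R.T@M[:3,3], R.T@d
def atz(cam,uv,z):
    o,d=ray(cam,uv); return (o+d*(z-o[2])/d[2]).round(1)
E
python3 - <<'E'
from h import *
print(tip_extent if not callable(tip_extent) else tip_extent())
a=[read_camera(c) for c in("top","scene")]
for c,p in zip(("top","scene"),a):
    cv2.imwrite(f"pics/{c}0.png",p); print({k:v for k,v in camera_info(c).items() if k!="camera_from_world"}, ray(c,(320,240)))
    for q,z in(("blue_tray",0),("shaker",0),("yellow_tray",0)):
        print(q,c,[(r["xy"],round(r["confidence"],2),atz(c,r["xy"],z)) for r in spot_point(q,c)[:3]])
print(state())
E
```

```text
14.0
{'fovy': 42.149403307181316, 'cx': 314.9840577867737, 'cy': 244.99508798805348} (array([ 272.43615331,  -61.2547911 , 1278.27070429]), array([ 0.18017365, -0.01757884, -0.98354341]))
blue_tray top [([421.0, 223.3], 0.8, array([ 536.7, -297. ,    0. ]))]
shaker top [([316.2, 218.3], 0.8, array([553.1, -77.4,   0. ]))]
yellow_tray top [([215.7, 266.7], 0.65, array([456.1, 133.3,   0. ]))]
{'fovy': 43.68288789784297, 'cx': 319.8827574977305, 'cy': 248.02215517273254} (array([   7.27253241, -866.21740888,  449.94423354]), array([ 0.47828099,  0.78499488, -0.39396682]))
blue_tray scene [([430.2, 312.5], 0.95, array([ 547.6, -291.2,    0. ]))]
shaker scene [([351.9, 260.5], 0.78, array([552.6, -78.6,   0. ]))]
yellow_tray scene [([250.6, 230.1], 0.91, array([463.9, 148.1,   0. ]))]
{'time': 0.4, 'joint_positions': array([ 1.20858714e+00,  3.53079759e-01,  1.63350201e+00,  1.76059905e-05,
        1.15520431e+00, -2.42774983e-03]), 'joint_vel': array([ 0.00189941, -0.00096399,  0.00037731, -0.0018715 ,  0.00055679,
       -0.00074676]), 'joint_torque': array([ 4.34780422e-04, -5.93169630e+01, -3.34158862e+01,  6.97699911e-02,
        1.83535949e-02, -5.30202544e-05]), 'ee_pos': array([220.03137215, 584.9182495 , 228.48940392]), 'ee_rot': array([-3.14139926e+00, -1.65755000e-05,  2.78180410e+00]), 'contact_force': array([-0.45389346, -0.47302497, -0.57917808]), 'wrist_torque': array([0.03424476, 0.04783853, 0.0098043 ]), 'grip_force': 0.0, 'width': 92.00875284904184}
```

```bash
python3 - <<'E'
import cv2
a=cv2.imread("pics/top0.png")[130:330,160:500]
cv2.imwrite("pics/top_c.png",cv2.resize(a,(800,470),interpolation=cv2.INTER_CUBIC))
E
```

```text
(no output)
```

View pics/top_c.png

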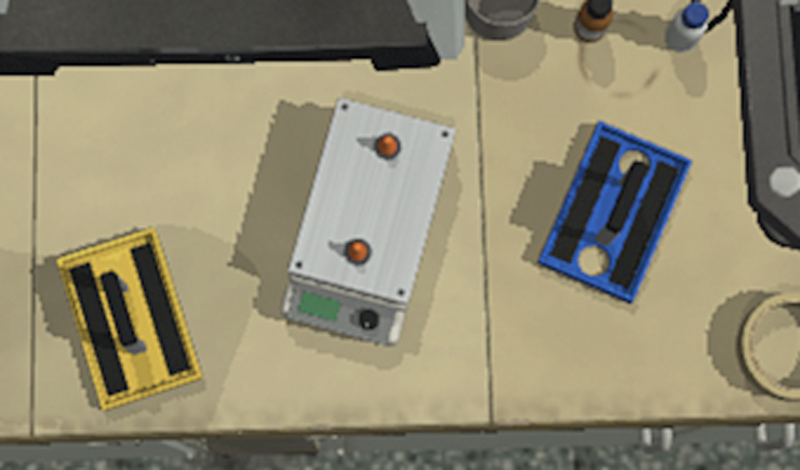

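View pics/scene0.png

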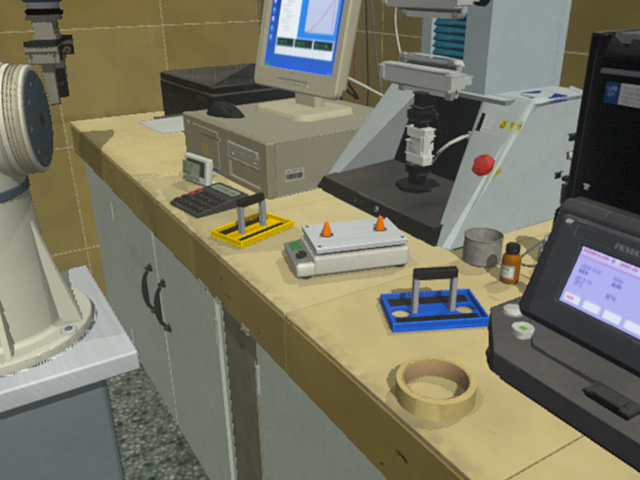

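The top view shows the blue tray at about (421,222), with its length tilted, the shaker pegs at about (324,192) and (312,236), and the yellow tray on the left. The scene view agrees, and the networks' points land on the right objects. Next I'll measure precisely from colour.

```bash
cat >> h.py <<'E'
def tri(a,b):
    (o1,d1),(o2,d2)=ray("top",a),ray("scene",b); d1=d1/np.linalg.norm(d1);d2=d2/np.linalg.norm(d2)
    s=np.linalg.lstsq(np.c_[d1,-d2],o2-o1,rcond=None)[0]; p,q=o1+s[0]*d1,o2+s[1]*d2
    return ((p+q)/2).round(1), np.linalg.norm(p-q).round(1)
def blobs(img,lo,hi,amin):
    m=cv2.inRange(cv2.cvtColor(img,cv2.COLOR_BGR2HSV),lo,hi); n,l,s,c=cv2.connectedComponentsWithStats(m)
    return [(l==i,s[i],c[i]) for i in range(1,n) if s[i][4]>=amin]
E
python3 - <<'E'
from h import *
T,S=cv2.imread("pics/top0.png"),cv2.imread("pics/scene0.png")
def tip(b): ys,xs=np.nonzero(b[0]); return xs[ys==ys.min()].mean(),ys.min()
O={}
for n,I in(("top",T),("scene",S)):
    O[n]=[b for b in blobs(I,(5,150,80),(16,255,255),25)]
    for b in O[n]: print(n,"orange",b[1],b[2].round(1),atz(n,b[2],64))
for n,I in(("top",T),("scene",S)):
    bs=blobs(I,(105,150,60),(125,255,255),30)
    for b in bs:
        print(n,"blue",b[1],b[2].round(1))
        if n=="top" and b[1][4]>300:
            ys,xs=np.nonzero(b[0]); h=cv2.convexHull(np.c_[xs,ys].astype(np.int32))[:,0]
            for z in(0,14):
                w=np.array([atz("top",p,z)[:2] for p in h],np.float32); print(z,cv2.minAreaRect(w))
# bar: dark pixels in scene and top near tray
for n,I,(x0,y0,x1,y1) in(("top",T,(400,185,450,250)),("scene",S,(405,258,465,284))):
    sub=np.zeros_like(I)+255; sub[y0:y1,x0:x1]=I[y0:y1,x0:x1]
    for b in blobs(sub,(0,0,0),(179,255,62),20):
        ys,xs=np.nonzero(b[0]); print(n,"dark",b[1],b[2].round(1),cv2.minAreaRect(np.c_[xs,ys].astype(np.float32)),atz(n,b[2],70))
# deck
for b in blobs(T,(0,0,150),(179,40,255),1500):
    ys,xs=np.nonzero(b[0]); h=cv2.convexHull(np.c_[xs,ys].astype(np.int32))[:,0]
    print("deck",b[1],cv2.minAreaRect(np.array([atz("top",p,54)[:2] for p in h],np.float32)))
E
```

```text
top orange [411 135   9   7  30] [415.2 139. ] [ 699.4 -283.3   64. ]
top orange [321 188   7   8  46] [324.2 191.6] [593.5 -94.1  64. ]
top orange [309 233   7   8  46] [311.8 236.4] [502.6 -66.8  64. ]
scene orange [376 215   8  16  90] [379.7 223.2] [602.1 -90.7  64. ]
scene orange [322 222   9  14  85] [326.2 229.7] [508.  -65.2  64. ]
scene orange [502 254  19  30 239] [511.9 266.4] [ 661.1 -335.3   64. ]
top blue [  0   0  29  33 226] [14.1 23.3]
top blue [   0    0   60   68 1238] [29.8 43.2]
0 ((994.6324462890625, 550.179931640625), (156.13980102539062, 129.12164306640625), 6.842816352844238)
14 ((986.6806030273438, 543.328125), (154.491943359375, 127.70264434814453), 6.730472087860107)
top blue [ 389  182   64   77 1235] [420.8 219.6]
0 ((544.7637329101562, -297.251708984375), (89.04473114013672, 141.08984375), 64.42450714111328)
14 ((541.765625, -294.65081787109375), (88.02774047851562, 139.59844970703125), 64.46257781982422)
scene blue [ 265    0   79   76 1809] [300.5  44. ]
scene blue [604  82  16  22 170] [611.5  93.5]
scene blue [ 381  289  109   43 2089] [435.8 313.6]
[... 419 characters left out ...]
5 224.8] ((433.35504150390625, 225.14791870117188), (8.923078536987305, 54.30769348144531), 22.61986541748047) [ 518.6 -308.7   70. ]
scene dark [414 267  44  13 474] [435.2 272.8] ((435.45989990234375, 272.8764343261719), (11.421289443969727, 43.25813674926758), 87.95458984375) [ 544.  -299.3   70. ]
deck [ 130    0  226   57 5823] ((959.2831420898438, 69.38528442382812), (481.6499938964844, 128.52012634277344), 88.6258316040039)
deck [ 283  172   71   89 3768] ((547.17724609375, -80.2710189819336), (106.31269836425781, 164.3485107421875), 73.05223846435547)
deck [ 204  418  162   62 5081] ((98.91854858398438, -3.878448486328125), (304.63360595703125, 110.55827331542969), 88.47127532958984)
```

```bash
python3 - <<'E'
from h import *
print("device knob",tri((493.6,206.6),(522,328)))
for a,b in(((324.2,191.6),(379.7,223.2)),((311.8,236.4),(326.2,229.7)),((425.3,213.5),(435.2,272.8))): print(tri(a,b))
E
```

```text
device knob (array([ 560.9, -440.8,   45.4]), np.float64(6.9))
(array([595.2, -95.5,  66.5]), np.float64(5.3))
(array([504. , -67.8,  65.4]), np.float64(3.9))
(array([ 544.4, -295.6,   67.7]), np.float64(4.7))
```

Request:
{"name": "jog_arm", "arguments": {
  "deltas": [
    [-1,[0.016,-0.044,0],0],
    [-1,[0.032,-0.088,0],0],
    [-1,[0.048,-0.132,0],-0.02],
    [-1,[0.064,-0.176,0],-0.02],
    [-1,[0.08,-0.22,0],-0.02]
  ]
}}

```text
time: 0.9
ee_pos: [300.3, 363.3, 228.7]
ee_rot: [3.141, 0.0, 2.762]
contact_force: [0.9, 0.2, 0.7]
width: 91.7
grip_force: 0.0
```

Request:
{"name": "jog_arm", "arguments": {
  "deltas": [
    [-1,[0.016,-0.044,0],0],
    [-1,[0.032,-0.088,0],-0.01],
    [-1,[0.048,-0.132,0],-0.02],
    [-1,[0.064,-0.176,0],-0.02],
    [-1,[0.08,-0.22,0],-0.02]
  ]
}}

```text
time: 1.4
ee_pos: [380.4, 143.3, 228.9]
ee_rot: [3.141, 0.001, 2.742]
contact_force: [0.7, 0.7, 0.3]
width: 91.4
grip_force: 0.0
```

Request:
{"name": "jog_arm", "arguments": {
  "deltas": [
    [-1,[0.016,-0.044,0],0],
    [-1,[0.032,-0.088,0],-0.01],
    [-1,[0.048,-0.132,0],-0.02],
    [-1,[0.064,-0.176,0],-0.02],
    [-1,[0.08,-0.22,0],-0.02]
  ]
}}

```text
time: 1.9
ee_pos: [460.4, -77.1, 228.9]
ee_rot: [3.141, 0.001, 2.721]
contact_force: [0.3, 0.3, 0.6]
width: 91.9
grip_force: 0.0
```

Request:
{"name": "jog_arm", "arguments": {
  "deltas": [
    [-1,[0.016,-0.044,0],0],
    [-1,[0.032,-0.088,0],-0.01],
    [-1,[0.048,-0.132,0],-0.02],
    [-1,[0.064,-0.176,0],-0.027],
    [-1,[0.08,-0.22,0],-0.027]
  ]
}}

```text
time: 2.4
ee_pos: [540.4, -297.1, 228.6]
ee_rot: [3.141, 0.0, 2.694]
contact_force: [1.3, 0.0, 0.1]
width: 91.6
grip_force: 0.0
```

Request:
{"name": "jog_arm", "arguments": {
  "deltas": [
    [-1,[0.003,0.001,-0.035],0],
    [-1,[0.003,0.001,-0.075],0],
    [-1,[0.003,0.001,-0.115],0],
    [-1,[0.003,0.001,-0.15],0],
    [-1,[0.003,0.001,-0.167],0]
  ]
}}

```text
time: 2.9
ee_pos: [541.3, -293.2, 58.3]
ee_rot: [3.141, -0.004, 2.695]
contact_force: [-0.4, -0.5, 0.5]
width: 92.1
grip_force: 0.0
```

Request:
{"name": "jog_arm", "arguments": {
  "deltas": [
    [0.5,[0,0,0],0],
    [1,[0,0,0],0],
    [1,[0,0,0],0],
    [1,[0,0,0],0],
    [1,[0,0,0],0]
  ],
  "grip_force": 25
}}

```text
time: 3.4
ee_pos: [543.7, -294.3, 62.7]
ee_rot: [-3.142, 0.002, 2.695]
contact_force: [0.9, -0.6, 0.2]
width: 53.7
grip_force: 0.0
```

Request:
{"name": "jog_arm", "arguments": {
  "deltas": [
    [1,[0,0,0],0],
    [1,[0,0,0],0],
    [1,[0,0,0],0]
  ]
}}

```text
time: 3.7
ee_pos: [543.1, -294.0, 61.7]
ee_rot: [3.142, 0.0, 2.695]
contact_force: [0.5, 0.2, 0.6]
width: 30.3
grip_force: 0.0
```

Request:
{"name": "jog_arm", "arguments": {
  "deltas": [
    [1,[0,0,0],0],
    [1,[0,0,0],0],
    [1,[0,0,0],0],
    [1,[0,0,0],0],
    [1,[0,0,0],0]
  ]
}}

```text
time: 4.2
ee_pos: [543.0, -294.1, 61.5]
ee_rot: [-3.141, -0.0, 2.695]
contact_force: [-0.0, -1.3, -0.4]
width: 14.0
grip_force: 25.0
```

Request:
{"name": "jog_arm", "arguments": {
  "deltas": [
    [1,[0,0,0.01],0],
    [1,[0,0,0.03],0],
    [1,[0,0,0.06],0],
    [1,[0,0,0.09],0],
    [1,[0,0,0.11],0]
  ],
  "grip_force": 40
}}

```text
time: 4.7
ee_pos: [543.6, -294.1, 174.2]
ee_rot: [3.141, 0.002, 2.695]
contact_force: [0.5, -0.3, -2.9]
width: 13.5
grip_force: 40.0
```

Request:
{"name": "jog_arm", "arguments": {
  "deltas": [
    [1,[0,0.02,0],0.02],
    [1,[0,0.055,0],0.05],
    [1,[0,0.095,0],0.08],
    [1,[0.001,0.135,0],0.11],
    [1,[0.002,0.16,0],0.14]
  ]
}}

```text
time: 5.2
ee_pos: [543.6, -130.4, 170.7]
ee_rot: [3.141, -0.002, 2.838]
contact_force: [0.3, -0.4, -2.1]
width: 13.7
grip_force: 40.0
```

Request:
{"name": "jog_arm", "arguments": {
  "deltas": [
    [1,[0.001,0.025,0],0.005],
    [1,[0.003,0.045,0],0.01],
    [1,[0.005,0.055,0],0.014],
    [1,[0.005,0.055,0],0.014],
    [1,[0.005,0.055,0],0.014]
  ]
}}

```text
time: 5.7
ee_pos: [549.8, -79.1, 171.3]
ee_rot: [-3.141, -0.0, 2.849]
contact_force: [0.9, -0.8, -3.0]
width: 13.9
grip_force: 40.0
```

```bash
python3 - <<'E'
from h import *
T,S=read_camera("top"),read_camera("scene"); cv2.imwrite("pics/top1.png",T); cv2.imwrite("pics/scene1.png",S)
s=state(); print(s["ee_pos"],s["ee_rot"],s["contact_force"],s["width"])
for c in("top","scene"):
    print(c,[(r["xy"],round(r["confidence"],2),atz(c,r["xy"],s["ee_pos"][2]-61)) for r in spot_point("blue_tray",c)[:2]])
cv2.imwrite("pics/both1.png",np.hstack([cv2.resize(T[130:290,240:400],(400,400)),cv2.resize(S[130:290,270:430],(400,400))]))
for b in blobs(T[130:290,240:400],(105,150,60),(125,255,255),20): print("top",b[1],b[2]+[240,130])
for b in blobs(S[100:320,270:450],(105,150,60),(125,255,255),20): print("scene",b[1],b[2]+[270,100])
E
```

```text
[549.86245988 -79.71531316 171.41806872] [-3.14135255e+00 -2.63336086e-04  2.84818459e+00] [-0.13620732 -0.08217171 -2.70624375] 13.87769911455679
top []
scene [([351.4, 199.1], 0.77, array([557.3, -68. , 110.4]))]
scene [ 72  83  26   7 108] [355.10185185 186.71296296]
scene [  39   82   95   32 1377] [358.07116921 199.37545389]
```

View pics/both1.png

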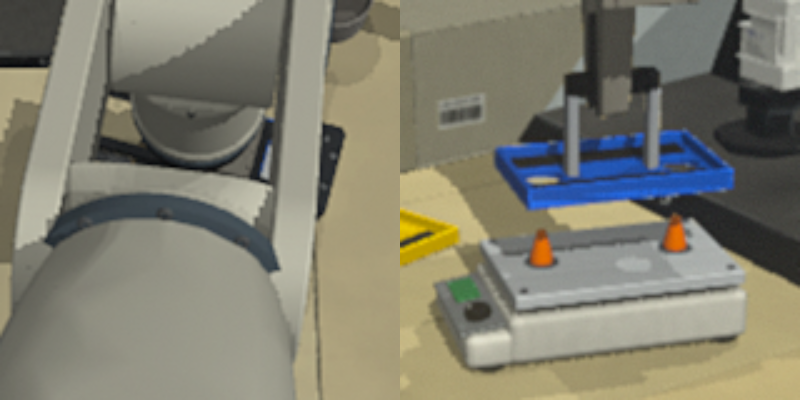

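The top view is blocked by the arm. The scene view shows the tray held level above the shaker, its axis parallel to the pegs. The left hole is at about (327,202) and the pegs at (326,230) and (380,223). I'll compare projected model points with the image to get the residual offset.

```bash
python3 - <<'E'
from h import *
from scipy.optimize import least_squares
i=camera_info("scene"); M=np.array(i["camera_from_world"]); f=240/np.tan(np.radians(i["fovy"])/2)
def proj(P):
    p=np.asarray(P)@M[:3,:3].T+M[:3,3]; return np.c_[i["cx"]+f*p[:,0]/-p[:,2], i["cy"]-f*p[:,1]/-p[:,2]]
def body(P,x,y,z,a):
    c,s=np.cos(a),np.sin(a); return np.asarray(P)@np.array([[c,-s,0],[s,c,0],[0,0,1]]).T+[x,y,z]
def mask(pts,sh=(480,640)):
    h=cv2.convexHull(np.float32(pts)); m=np.zeros(sh,np.uint8); cv2.fillConvexPoly(m,np.int32(np.round(h*16)),1,shift=4); return m
S=cv2.imread("pics/scene1.png"); b=[b for b in blobs(S,(105,120,40),(125,255,255),1000) if abs(b[2][0]-358)<30 and abs(b[2][1]-199)<30][0]
ys,xs=np.nonzero(b[0]); hull=cv2.convexHull(np.c_[xs,ys].astype(np.int32))[:,0]
H=np.zeros((480,640),np.uint8); cv2.fillConvexPoly(H,hull,1)
box=np.array([[sx*70,sy*45,z] for sx in(1,-1) for sy in(1,-1) for z in(0,14)])
def best(cands,fn): return max(cands,key=fn)
def iou(q):
    m=mask(proj(body(box,*q))); return (m&H).sum()/(m|H).sum()
from scipy.optimize import minimize
z=state()["ee_pos"][2]-61
r=minimize(lambda v:-iou((550+v[0]*5,-80+v[1]*5,z,-.293+v[2]*.05)),[0,0,0],method="Nelder-Mead",options=dict(initial_simplex=[[0,0,0],[1,0,0],[0,1,0],[0,0,1]]))
print("tray scene",550+r.x[0]*5,-80+r.x[1]*5,-.293+r.x[2]*.05,r.fun)
# shaker: pegs as cones, picture 0 (orange masks)
S0=cv2.imread("pics/scene0.png"); O=np.zeros((480,640),np.uint8)
for b in blobs(S0,(3,120,60),(18,255,255),60):
    if 315<b[2][0]<390 and 210<b[2][1]<240: O|=b[0].astype(np.uint8)
t=np.linspace(0,6.28,24); cone=np.r_[np.c_[8*np.cos(t),8*np.sin(t),0*t],np.c_[3*np.cos(t),3*np.sin(t),0*t+24]]
def iou2(q):
    m=mask(proj(body(cone+[48,0,54],*q)))|mask(proj(body(cone-[48,0,-54],*q))); return (m&O).sum()/(m|O).sum()
r=minimize(lambda v:-iou2((550+v[0]*5,-80+v[1]*5,0,-.293+v[2]*.05)),[0,0,0],method="Nelder-Mead",options=dict(initial_simplex=[[0,0,0],[1,0,0],[0,1,0],[0,0,1]]))
print("shaker scene",550+r.x[0]*5,-80+r.x[1]*5,-.293+r.x[2]*.05,r.fun,O.sum())
E
```

```text
tray scene 557.7744782361395 -77.06706913966113 -0.31305758464219224 -0.9779982743744607
shaker scene 554.9288262261284 -78.15074653782472 -0.31567916958027903 -0.8305084745762712 198
```

Request:
{"name": "jog_arm", "arguments": {
  "deltas": [
    [1,[-0.002,-0.001,0],0],
    [1,[-0.002,-0.001,-0.01],0],
    [1,[-0.002,-0.001,-0.022],0],
    [1,[-0.002,-0.001,-0.034],0],
    [1,[-0.002,-0.001,-0.04],0]
  ]
}}

```text
time: 6.4
ee_pos: [547.1, -79.9, 129.6]
ee_rot: [-3.141, -0.002, 2.849]
contact_force: [-1.0, 0.3, -3.3]
width: 13.7
grip_force: 40.0
```

Request:
{"name": "jog_arm", "arguments": {
  "deltas": [
    [1,[0,0,-0.002],0],
    [1,[0,0,-0.005],0],
    [1,[0,0,-0.008],0],
    [1,[0,0,-0.01],0],
    [1,[0,0,-0.01],0]
  ]
}}

```text
time: 6.9
ee_pos: [548.0, -80.0, 121.5]
ee_rot: [3.142, -0.0, 2.849]
contact_force: [0.1, -0.1, -3.5]
width: 13.4
grip_force: 40.0
```

```bash
python3 - <<'E'
from h import *
S=read_camera("scene"); s=state(); print(s["ee_pos"],s["contact_force"],s["wrist_torque"],s["width"])
cv2.imwrite("pics/s2.png",cv2.resize(S[140:300,270:430],(600,600),interpolation=cv2.INTER_CUBIC))
E
```

```text
[548.1178225  -80.00995212 121.6606073 ] [ 0.38719845  0.40659026 -3.30381032] [-0.02701019  0.02482888  0.00473406] 13.815770243756692
```

View pics/s2.png

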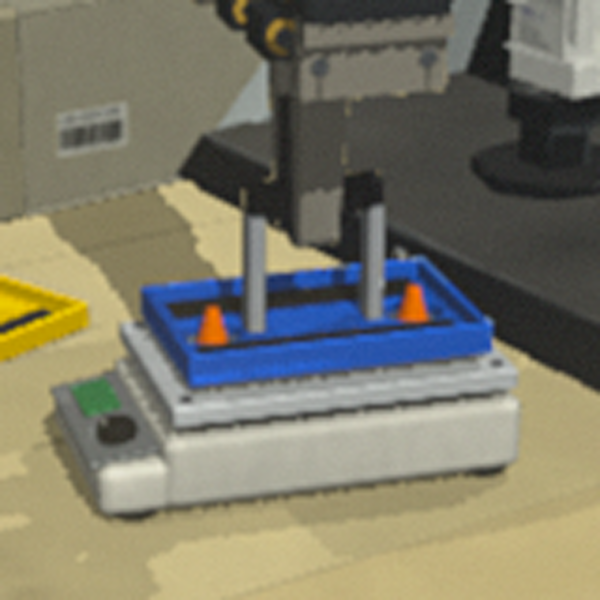

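The crop shows both pegs standing up through the holes, at (212,325) and (413,303), with the tray a few mm above the deck and no side force. I'll lower the last 6 mm.

Request:
{"name": "jog_arm", "arguments": {
  "deltas": [
    [1,[0,0,-0.002],0],
    [1,[0,0,-0.004],0],
    [1,[0,0,-0.005],0],
    [1,[0,0,-0.006],0],
    [1,[0,0,-0.006],0]
  ]
}}

```text
time: 7.45
ee_pos: [548.1, -80.0, 115.6]
ee_rot: [-3.142, 0.0, 2.849]
contact_force: [1.1, -0.0, -2.0]
width: 13.5
grip_force: 40.0
```

Request:
{"name": "jog_arm", "arguments": {
  "deltas": [
    [1,[0,0,-0.001],0],
    [1,[0,0,-0.001],0],
    [1,[0,0,-0.001],0]
  ]
}}

```text
time: 7.75
ee_pos: [548.1, -80.1, 115.5]
ee_rot: [-3.142, 0.0, 2.849]
contact_force: [-3.8, -0.3, 7.7]
width: 13.9
grip_force: 40.0
```

It's down: the deck is now pushing back. I'll open the gripper and retreat.

Request:
{"name": "jog_arm", "arguments": {
  "deltas": [
    [0.6,[0,0,0],0],
    [0.2,[0,0,0],0],
    [-0.2,[0,0,0],0],
    [-0.6,[0,0,0],0],
    [-1,[0,0,0],0]
  ]
}}

```text
time: 8.25
ee_pos: [548.1, -80.0, 114.5]
ee_rot: [-3.142, -0.0, 2.849]
contact_force: [-1.0, -0.2, 0.9]
width: 48.1
grip_force: 0.0
```

Request:
{"name": "jog_arm", "arguments": {
  "deltas": [
    [-1,[0,0,0],0],
    [-1,[0,0,0],0],
    [-1,[0,0,0.01],0],
    [-1,[0,0,0.03],0],
    [-1,[0,0,0.06],0]
  ]
}}

```text
time: 8.75
ee_pos: [547.1, -79.9, 174.6]
ee_rot: [-3.141, -0.003, 2.849]
contact_force: [0.2, 0.6, -0.4]
width: 88.1
grip_force: 0.0
```

Request:
{"name": "jog_arm", "arguments": {
  "deltas": [
    [-1,[0,0,0.03],0],
    [-1,[0,0,0.07],0],
    [-1,[0,0,0.1],0],
    [-1,[0,0,0.11],0],
    [-1,[0,0,0.11],0]
  ]
}}

```text
time: 9.25
ee_pos: [548.7, -80.1, 286.2]
ee_rot: [3.141, 0.003, 2.849]
contact_force: [0.8, 0.5, -0.4]
width: 92.0
grip_force: 0.0
```

```bash
python3 - <<'E'
from h import *
S=read_camera("scene"); s=state(); print(s["time"],s["ee_pos"],s["contact_force"],s["width"])
cv2.imwrite("pics/s3.png",cv2.resize(S[140:300,230:430],(750,600),interpolation=cv2.INTER_CUBIC))
for q in("blue_tray","yellow_tray"): print([(r["xy"],r["confidence"],atz("scene",r["xy"],54 if q[0]=="b" else 0)) for r in spot_point(q,"scene")[:1]])
E
```

```text
9.3 [547.91710646 -79.99341915 284.47038439] [-0.29761365  0.59198671 -0.84574688] 91.80333509871032
[([351.8, 229.2], 0.66, array([559.8, -66.7,  54. ]))]
[([250.6, 229.5], 0.75, array([465.2, 151. ,   0. ]))]
```

View pics/s3.png

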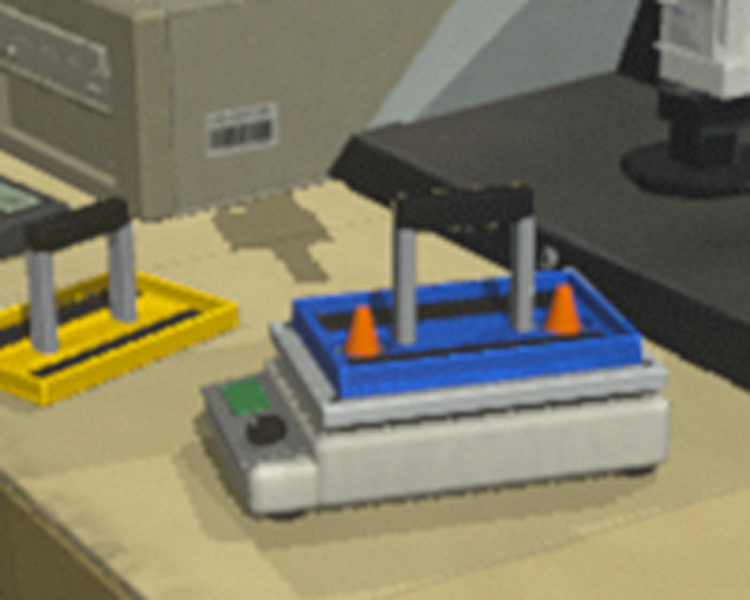

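The tray lies flat and released on the deck, with the pegs standing through the holes at (362,330) and (563,308). The yellow tray hasn't moved.

```bash
python3 -c "
from rig import *
print(close_job())"
```

```text
the job is handed in; nothing more can be done
None
```

The blue tray is flat on the shaker deck with both pegs through its holes and the gripper clear; the yellow tray was left alone, and I handed the job in just after 9.3 s (no verdict was returned).

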